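# Tidy the shoe-care kit on the laundry counter

## Robot

A 6-joint arm with a two-finger parallel gripper is mounted at the origin on the work surface. World frame = base frame: x ahead of the robot, y to its left, z up, the work surface at z = 0. Lengths are in m, angles in degrees, forces in N, time in s.
With the tool pointing down it reaches from about 0.35 to 0.95 m from the base axis. Payload 17.4 kg.
Tool frame: the origin (TCP) lies midway between the tips of the shut fingers; the grasp point (between the pads) lies 19 mm behind it; z points along the fingers, y is the line along which they close (so a half turn about z gives the same grasp; the last joint's range is limited). The gripper opens to 93 mm and grips with 3 to 60 N. Pads are 15 mm wide; open, the fingers measure 128 mm over their backs; the gripper's body (75 mm by 188 mm) begins 65 mm behind the grasp point.
Start: joints at [74.668, 6.646, 82.598, -0, 90.757, -2.166], TCP at [0.154, 0.657, 0.219] pointing down, gripper open.
Joint ranges: [-162.19, 162.19], [-47.58, 125.68], [4.15, 143.07], [-65.23, 245.23], [0.69, 171.88], [-170.13, 170.13]. Speed limits (degrees/s): [108.29, 108.29, 127.2, 180, 180, 180].

## Interface

Orientations are given as a 3x3 rotation matrix whose columns are the frame's x, y, z axes.
In Python, from bench import ctrl gives the robot as it stands.
- The arm moves only by the tool jog_arm, never from a script. Its argument "motion" is a list of rows, each a list of 2 entries, a list of its own where there are three numbers: the shift along the world's x, y, z in m, then the turn, a rotation vector about the world's x, y, z in rad. In form: [[[x, y, z], [ax, ay, az]], ...]. A call has 1 to 5 rows; each row is the pose to reach, as a shift and turn from the pose commanded when the call began; what a row does not reach only later rows make up. A row lasts 1/10 s, in which the tool goes at most 50 mm and 8.59 degrees, less where a joint would pass 70% of its speed; a pose out of reach is approached as far as the arm can. A call with a gripper value outside its range is refused whole. "gripper" is the opening, from 0 (shut) to 1 (fully open), set as the call begins (left out, the last holds). The fingers move at their own pace and stop on an object; "squeeze" is the grip in N (left out, the last holds). Time passes only in rows, so rows that repeat a pose let the fingers close. It gives the time, the measured TCP pose, the force, the opening and the grip force at its end, in the units of the state.
- ctrl.get_obs(): the state, without advancing time (a new reading comes with each control period).
- ctrl.get_image(name): name is "side" or "top" or "wrist"; returns the picture (480x640x3 uint8, red, green, blue); there is no depth.
- ctrl.camera_info(name): a dict with "intrinsics" (3x3 intrinsics, pixels), "distortion" ([k1, k2, p1, p2, k3] as OpenCV has them; the pictures are not rectified), "xyz" and "orientation" of the camera in the world. Camera axes: x right, y down, z forward; pixel columns grow to the right and rows downward; lengths in m; the calibration is good to about 2 mm. A picture is of the moment at which its call begins: read the wrist's pose just before it. camera_info takes no time and is no camera call; for the wrist camera it gives the pose at the moment of the call.
- ctrl.sign_off(): hands the job in; it is judged then, once.
The state is a dict: "time_s": time; "q": joint angles; "qd": joint speeds; "joint_torque": joint torques, N m; "position": TCP position; "tcp_rot": TCP orientation; "wrist_force": force on the tool from outside, world axes, zero at the start; "moment": the same for the moment, N m; "grip_width": finger opening in m; "grip_force": force on a finger pad.
Only numpy, scipy, OpenCV 4.12 (cv2) and the standard library are available. Lean on these libraries where they do the work, as an engineer would, in place of code of your own. Each camera call takes 0.05 s, during which the arm holds its last target. There are 200 camera calls.

## Task

Put the shoe-care kit back into its wooden box: the long plain brush in the long pot, the short brush in the short pot, the flat polish tin in the wide round dish and the small cream jar in the small round dish, each standing upright (brushes bristles down) flat on the floor of its pot. Leave the laundry things that look alike, the scrubbing brush with the loop handle and the tall tin, standing where they are.

Things in the scene. Friction and masses are not known exactly. Their poses are not given: they have to be found in the camera images.
- long_brush: plain shoe-polishing brush lying bristles down, loose: flat oblong wooden back (110 x 38 x 20 mm, from 22 to 42 mm up) over a dark bristle block 102 x 32 x 22 mm, nothing on top; 42 mm high in all, about 0.11 kg. Origin: centre of its underside; x along its length, y across, z up.
- short_brush: short shoe brush, loose: same make as the long one (plain wooden back, bristles down) but only 64 mm long; back 64 x 38 x 20 mm from 22 to 42 mm up, bristles 56 x 32 x 22 mm, about 0.07 kg. Origin: centre of its underside; x along its length, y across, z up.
- flat_tin: flat round steel polish tin standing on its base, loose: 62 mm across, 30 mm high, flat lid, about 0.10 kg. Origin: centre of its underside, z up.
- cream_jar: small round shoe-cream jar standing upright, loose: white pot 42 mm across with a grey screw cap 41 mm across on top, 45 mm high in all, about 0.12 kg. Origin: centre of its underside, z up.
- scrub_brush: laundry scrubbing brush, loose, stays where it is: like the long brush (110 x 38 mm, back top at 42 mm) but with a raised wooden loop handle along the top, 70 mm high in all. Origin: centre of its underside; x along its length, z up.
- tall_tin: tall steel tin of stain powder, loose, stays where it is: 62 mm across like the polish tin but 56 mm high, with a round spout 26 mm across on top (68 mm high in all). Origin: centre of its underside, z up.
- long_pot: long oblong white pot for the long brush: 134 x 70 mm outside, 126 x 62 mm inside, x along its length. Fixed, on the 6 mm floor of the shallow wooden kit box. Own floor 4 mm thick, walls 14 mm high over its underside (rim 20 mm above the counter). Origin: centre of its underside, z up. The four pots stand 2 by 2, 140 mm apart along x, 88 mm along y, all turned alike, in any order.
- short_pot: short oblong white pot for the short brush: 90 x 70 mm outside, 82 x 62 mm inside, x along its length. Fixed, on the 6 mm floor of the shallow wooden kit box. Own floor 4 mm thick, walls 14 mm high over its underside (rim 20 mm above the counter). Origin: centre of its underside, z up. The box is 300 x 194 mm, rim 18 mm above the counter, turned like the pots.
- wide_dish: wide round white dish for the flat tin: 86 mm across outside, 80 mm inside. Fixed, on the 6 mm floor of the shallow wooden kit box. Own floor 4 mm thick, walls 14 mm high over its underside (rim 20 mm above the counter). Origin: centre of its underside, z up.
- small_dish: small round white dish for the cream jar: 66 mm across outside, 60 mm inside. Fixed, on the 6 mm floor of the shallow wooden kit box. Own floor 4 mm thick, walls 14 mm high over its underside (rim 20 mm above the counter). Origin: centre of its underside, z up.
Not all that is in view belongs to the job. What is shaped like the long_brush but green is not meant. Leave any yellow look-alike of the cream_jar alone.

How it is judged:
By the outcome, as a careful person would: the job done as asked, in the order asked, and still so for the second after the job is handed in, with the robot touching nothing.
It also fails if it takes over 106 s, if anything falls off the work surface, if the arm or the gripper's body presses on something with over 40 N, if the wrist force passes 120 N, or if a joint passes its speed limit or range.

## Working session

There is one attempt and no reset: what is moved stays moved. The work goes in short steps, Python scripts to look and compute and a tool call to move; the robot and the scene stay as the last step left them, time stands still between calls to the robot, and variables do not carry over. Pictures are saved under pics/ and viewed, at most 14 in all, crops included, and the job is handed in when it is done.

Besides the shell and the picture viewer there is one more tool, called after "Request:" by a JSON object that holds its "fn" and its "kwargs", one argument or row to a line. jog_arm: Moves the arm, as the interface text tells. Its arguments: {"type":"object","properties":{"motion":{"type":"array"},"gripper":{"type":"number"},"squeeze":{"type":"number"}},"required":["motion"]}

```bash
mkdir -p pics; ls; python3 - <<'E'
from bench import ctrl
import cv2
o=ctrl.get_obs();print(o)
for n in("top","side","wrist"):
    print(n,ctrl.camera_info(n))
    if n!="wrist": cv2.imwrite(f"pics/{n}0.png",ctrl.get_image(n)[:,:,::-1])
E
```

```text
pics
{'time_s': 0.0, 'q': array([ 7.46662110e+01,  6.67170415e+00,  8.26354589e+01,  1.26918794e-04,
        9.07544923e+01, -2.16815694e+00]), 'qd': array([ 0.00789426,  0.08456356, -0.0842552 ,  0.01921974, -0.08633624,
       -0.00507082]), 'joint_torque': array([ 5.36792926e-03, -7.21258307e+01, -6.22629261e+01,  7.83383776e-02,
        2.35837890e-02, -8.71127486e-05]), 'position': array([0.15372596, 0.65706033, 0.21793677]), 'tcp_rot': array([[-9.73715700e-01,  2.27766663e-01, -2.86699049e-04],
       [ 2.27766839e-01,  9.73715149e-01, -1.03719623e-03],
       [ 4.29244817e-05, -1.07523479e-03, -9.99999421e-01]]), 'wrist_force': array([0.53502916, 0.39630507, 0.18906055]), 'moment': array([ 0.06763911,  0.05159247, -0.00341049]), 'grip_force': 0.0, 'grip_width': 0.09286199084152746}
top {'intrinsics': array([[533.74596184,   0.        , 311.72762753],
       [  0.        , 533.74596184, 233.40536587],
       [  0.        ,   0.        ,   1.        ]]), 'distortion': array([0.02546444, 0.        , 0.        , 0.        , 0.        ]), 'xyz': array([ 0.32427613, -0.02360642,  1.
[... 423 characters left out ...]
    ]), 'xyz': array([-0.06008727, -0.86613565,  1.04968432]), 'orientation': array([[ 0.83686426, -0.37395211,  0.39977248],
       [-0.54701418, -0.59905583,  0.58472866],
       [ 0.02082552, -0.70801973, -0.70588552]])}
wrist {'intrinsics': array([[419.88216661,   0.        , 319.47703376],
       [  0.        , 419.88216661, 250.18446939],
       [  0.        ,   0.        ,   1.        ]]), 'distortion': array([-0.01730142,  0.        ,  0.        ,  0.        ,  0.        ]), 'xyz': array([0.0724243 , 0.67542229, 0.38365908]), 'orientation': array([[ 0.22751907,  0.93069093,  0.28644278],
       [ 0.97377274, -0.21705536, -0.06821749],
       [-0.00131546,  0.29445095, -0.95566569]])}
```

View pics/top0.png

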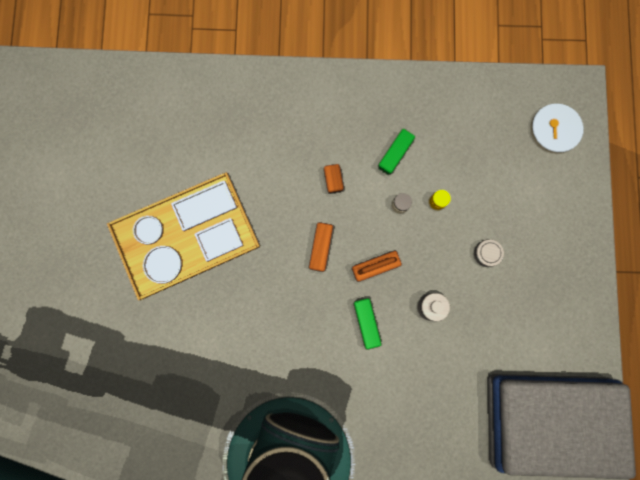

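View pics/side0.png

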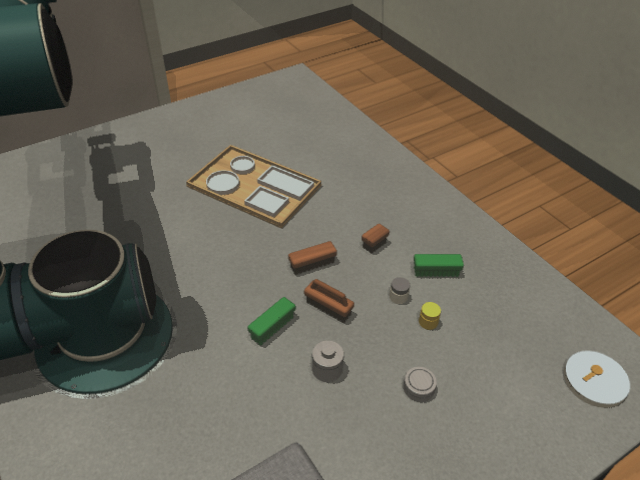

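Candidates in the top view:
- Long brush: the plain orange one at (320,247). Not the loop-handled scrub brush (377,265), nor the green ones (396,152) and (368,323).
- Short brush: (334,178).
- Jar: the grey-capped one at (401,203), not the yellow one (441,199).
- Flat tin: (489,253), not the spouted tall tin (434,306).

Pots in the top view are long (205,205), short (220,240), small dish (148,230) and wide dish (163,265). Next I fit model silhouettes to both cameras.

```bash
cat > h.py <<'E'
import cv2, numpy as np
from scipy.optimize import minimize
from bench import ctrl
def proj(P,ci):
    R=np.array(ci["orientation"]); t=-R.T@ci["xyz"]
    return cv2.projectPoints(np.float64(P),cv2.Rodrigues(R.T)[0],t,ci["intrinsics"],ci["distortion"])[0][:,0]
def ray(px,ci,z):
    u=cv2.undistortPoints(np.float64([[px]]),ci["intrinsics"],ci["distortion"])[0,0]
    d=np.array(ci["orientation"])@[u[0],u[1],1]; c=np.array(ci["xyz"])
    return (c+d*(z-c[2])/d[2])[:2]
def pts(shape,p):
    kind,a,b,z0,z1=shape
    if kind=="box": q=np.array([[a,b],[-a,b],[-a,-b],[a,-b]])/2
    else:
        t=np.linspace(0,2*np.pi,48,endpoint=False); q=a/2*np.c_[np.cos(t),np.sin(t)]
    c,s=np.cos(p[2]),np.sin(p[2]); q=q@np.array([[c,s],[-s,c]])+p[:2]
    return np.vstack([np.c_[q,np.full(len(q),z)] for z in(z0,z1)])
def hull(shape,p,ci): return cv2.convexHull(proj(pts(shape,p),ci).astype(np.float32))[:,0]
K=4
def fit(shape,p0,views):  # views: list of (mask, ci)
    def cost(p):
        c=0
        for m,ci in views:
            h=hull(shape,p0,ci); x0,y0=np.int32(h.min(0)-14); x1,y1=np.int32(h.max(0)+14)
            M=cv2.resize(m[y0:y1,x0:x1].astype(np.float32),None,fx=K,fy=K,interpolation=cv2.INTER_LINEAR)
            r=np.zeros_like(M); g=(hull(shape,p,ci)-[x0,y0]+.5)*K-.5
            cv2.fillConvexPoly(r,np.int32(np.round(g*16)),1.,shift=4)
            c+=np.abs(M-r).sum()/r.sum()
        return c
    best=None
    yaws=[0] if shape[0]!="box" else [p0[2]]
    for y in yaws:
        s=np.array([[0,0,0],[.01,0,0],[0,.01,0],[0,0,.2]])+[p0[0],p0[1],y]
        if shape[0]!="box": 
            f=lambda q:cost([q[0],q[1],0]); r=minimize(f,s[0,:2],method="Nelder-Mead",options=dict(initial_simplex=s[:3,:2],xatol=1e-4,fatol=1e-4)); r.x=np.r_[r.x,0]
        else: r=minimize(cost,s[0],method="Nelder-Mead",options=dict(initial_simplex=s,xatol=1e-4,fatol=1e-4))
        if best is None or r.fun<best.fun: best=r
    return best.x,best.fun/len(views)
def masks(im):
    hsv=cv2.cvtColor(im,cv2.COLOR_RGB2HSV); H,S,V=[hsv[...,i].astype(int) for i in range(3)]
    return dict(orange=(H<14)&(S>120)&(V>60), white=(S<40)&(V>170))
SH=dict(long_brush=("box",.110,.038,.022,.042),short_brush=("box",.064,.038,.022,.042),
 flat_tin=("cyl",.062,0,0,.030),cream_jar=("cyl",.042,0,0,.045),scrub=("box",.110,.038,.022,.042),
 long_pot=("box",.134,.070,.010,.020),short_pot=("box",.090,.070,.010,.020),wide_dish=("cyl",.086,0,.010,.020),small_dish=("cyl",.066,0,.010,.020))
E
cat > m.py <<'E'
from h import *
T=cv2.imread("pics/top0.png")[:,:,::-1].copy(); S=cv2.imread("pics/side0.png")[:,:,::-1].copy()
ct,cs=ctrl.camera_info("top"),ctrl.camera_info("side"); mt,ms=masks(T),masks(S)
seed=dict(long_brush=((320,247),(323,224),(317,270)),short_brush=((334,178),(331,166),(337,191)),
 long_pot=((205,205),(177,218),(233,193)),short_pot=((220,240),(200,250),(240,230)),
 wide_dish=((163,265),)*3,small_dish=((148,230),)*3,flat_tin=((489,253),)*3,cream_jar=((401,203),)*3)
out={}
vis=T.copy(); vis2=S.copy()
for n,(c,a,b) in seed.items():
    z=SH[n][4]; p=ray(c,ct,z); d=ray(b,ct,z)-ray(a,ct,z); y=np.arctan2(d[1],d[0]) if SH[n][0]=="box" else 0
    if n in("flat_tin","cream_jar"): out[n]=np.r_[p,0]; print(n,"ray",p)
    else:
        k="orange" if "brush" in n else "white"
        r1=fit(SH[n],[*p,y],[(mt[k],ct)]); r2=fit(SH[n],[*p,y],[(mt[k],ct),(ms[k],cs)])
        print(n,r1[0].round(4),round(r1[1],3),r2[0].round(4),round(r2[1],3)); out[n]=r2[0]
import json; json.dump({k:list(v) for k,v in out.items()},open("p.json","w"))
big=cv2.resize(T[110:310,100:520],None,fx=1.9,fy=1.9,interpolation=cv2.INTER_CUBIC)
for n,p in out.items():
    cv2.polylines(big,[np.int32(((hull(SH[n],p,ct)-[100,110]+.5)*1.9-.5)*16)],True,(0,0,255),1,shift=4)
bs=cv2.resize(S[140:410,180:480],None,fx=2,fy=2,interpolation=cv2.INTER_CUBIC)
for n,p in out.items():
    cv2.polylines(bs,[np.int32(((hull(SH[n],p,cs)-[180,140]+.5)*2-.5)*16)],True,(0,0,255),1,shift=4)
cv2.imwrite("pics/ov.png",big[:,:,::-1]); cv2.imwrite("pics/ovs.png",bs[:,:,::-1])
q=[out[k] for k in("long_pot","short_pot","wide_dish","small_dish")]
print("long-short",np.linalg.norm(q[0][:2]-q[1][:2]),"wide-small",np.linalg.norm(q[2][:2]-q[3][:2]),"long-small",np.linalg.norm(q[0][:2]-q[3][:2]),"short-wide",np.linalg.norm(q[1][:2]-q[2][:2]))
E
python3 m.py
```

```text
long_brush [ 0.4726 -0.0575  2.9851] 0.075 [ 0.4729 -0.0575  2.9867] 0.249
short_brush [ 0.6342 -0.0829 -2.9577] 0.127 [ 0.6343 -0.0833 -2.9299] 0.298
long_pot [ 0.5646  0.2183 -1.1178] 0.562 [ 0.5646  0.2184 -1.117 ] 0.746
short_pot [ 0.4853  0.1796 -1.1214] 0.792 [ 0.4854  0.1794 -1.123 ] 1.011
wide_dish [0.4235 0.3057 0.    ] 0.338 [0.4234 0.3065 0.    ] 0.511
small_dish [0.5027 0.3441 0.    ] 0.636 [0.5024 0.3439 0.    ] 0.961
flat_tin ray [ 0.46927052 -0.44362659]
cream_jar ray [ 0.57694583 -0.23889739]
long-short 0.0882103069066432 wide-small 0.08742114426022192 long-small 0.14000579251310724 short-wide 0.14141079860899072
```

View pics/ov.png

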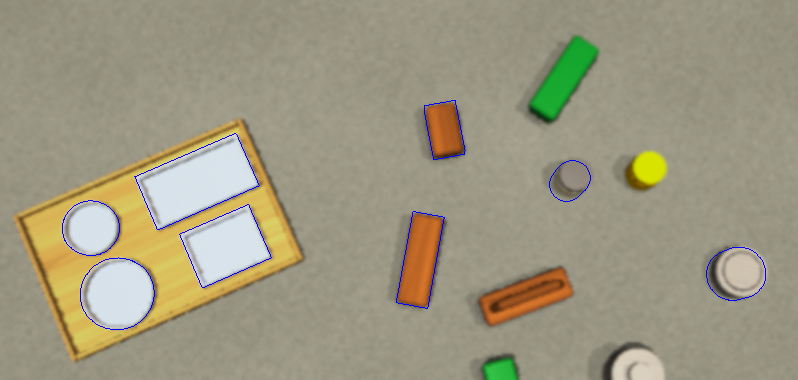

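View pics/ovs.png

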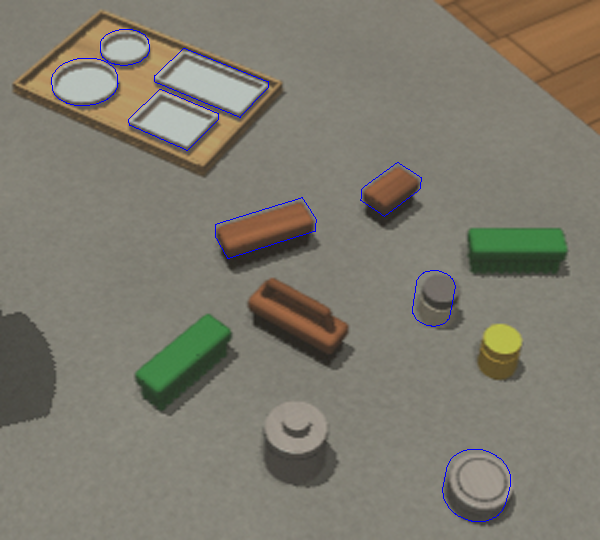

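The overlay agrees: long brush at (0.473,-0.058), short brush at (0.634,-0.083), pot spacings 88 and 140 mm as given. The loop-handled, green, yellow and spouted items are rejected. I'm moving above the long brush.

Request:
{"fn": "jog_arm", "kwargs": {
  "motion": [
    [[0.08,-0.179,-0.025],[0,0,0.075]],
    [[0.08,-0.179,-0.025],[0,0,0.075]],
    [[0.08,-0.179,-0.025],[0,0,0.075]],
    [[0.08,-0.179,-0.025],[0,0,0.075]]
  ],
  "gripper": 0.65,
  "squeeze": 20
}}

```text
time_s: 0.5
position: [0.234, 0.4763, 0.1929]
tcp_rot: [[-0.988, 0.154, -0.0], [0.154, 0.988, -0.001], [0.0, -0.001, -1.0]]
wrist_force: [0.3, 0.2, 0.8]
grip_width: 0.0653
grip_force: 0.0
```

Request:
{"fn": "jog_arm", "kwargs": {
  "motion": [
    [[0.08,-0.179,-0.025],[0,0,0]],
    [[0.08,-0.179,-0.025],[0,0,0]],
    [[0.08,-0.179,-0.025],[0,0,0]],
    [[0.08,-0.179,-0.025],[0,0,0]]
  ]
}}

```text
time_s: 0.9
position: [0.3139, 0.2973, 0.1682]
tcp_rot: [[-0.988, 0.154, 0.0], [0.154, 0.988, 0.0], [-0.0, 0.0, -1.0]]
wrist_force: [0.9, 1.3, 0.2]
grip_width: 0.0606
grip_force: 0.0
```

Request:
{"fn": "jog_arm", "kwargs": {
  "motion": [
    [[0.08,-0.179,-0.025],[0,0,0]],
    [[0.08,-0.179,-0.025],[0,0,0]],
    [[0.08,-0.179,-0.025],[0,0,0]],
    [[0.08,-0.179,-0.025],[0,0,0]]
  ]
}}

```text
time_s: 1.3
position: [0.394, 0.1182, 0.1435]
tcp_rot: [[-0.988, 0.154, 0.001], [0.154, 0.988, 0.0], [-0.001, 0.0, -1.0]]
wrist_force: [1.1, 0.6, -0.1]
grip_width: 0.0608
grip_force: 0.0
```

Request:
{"fn": "jog_arm", "kwargs": {
  "motion": [
    [[0.0785,-0.1775,-0.025],[0,0,0]],
    [[0.0785,-0.1775,-0.025],[0,0,0]],
    [[0.0785,-0.1775,-0.025],[0,0,0]],
    [[0.0785,-0.1775,-0.025],[0,0,0]],
    [[0.0785,-0.1775,-0.025],[0,0,0]]
  ]
}}

```text
time_s: 1.8
position: [0.4728, -0.0612, 0.1173]
tcp_rot: [[-0.987, 0.158, -0.002], [0.158, 0.987, -0.0], [0.002, -0.001, -1.0]]
wrist_force: [0.0, -0.2, -1.0]
grip_width: 0.0605
grip_force: 0.0
```

```bash
python3 - <<'E'
from h import *
import json
ci=ctrl.camera_info("wrist"); im=ctrl.get_image("wrist"); o=ctrl.get_obs(); print(o["position"],o["tcp_rot"][:,1])
cv2.imwrite("pics/w1raw.png",im[:,:,::-1])
out=json.load(open("p.json")); im=im.copy()
for n,p in out.items():
    h=hull(SH[n],p,ci)
    if np.abs(h).max()<2000: cv2.polylines(im,[np.int32(h)],True,(0,0,255),1)
m=masks(cv2.imread("pics/w1raw.png")[:,:,::-1].copy())["orange"]
for n in("long_brush","short_brush"):
    try: print(n,fit(SH[n],out[n],[(m,ci)]))
    except Exception as e: print(n,e)
cv2.imwrite("pics/w1.png",im[:,:,::-1])
E
```

```text
[ 0.4722244  -0.05919849  0.11769584] [ 1.57815207e-01  9.87468661e-01 -6.58757571e-05]
long_brush (array([ 0.47273214, -0.05876863,  2.98271184]), np.float64(0.4725189507007599))
short_brush (array([ 0.64273601, -0.08316478, -2.91099101]), np.float64(0.9346182346343994))
```

View pics/w1.png

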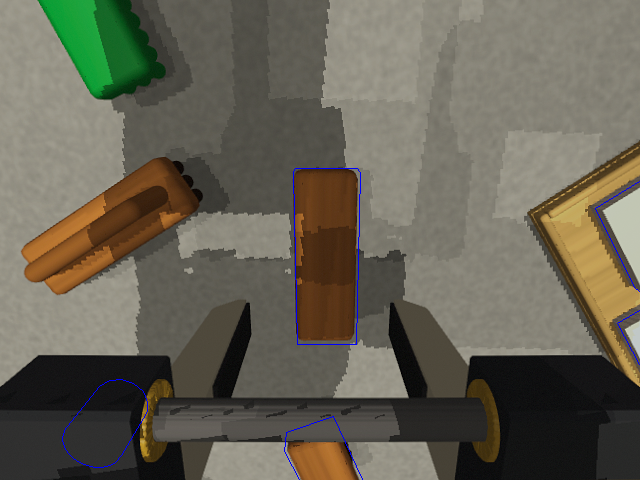

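The wrist view shows the plain brush (325,257) centred between the fingers with its outline matching, and the scrub brush (110,225) well clear. I'm descending and gripping.

Request:
{"fn": "jog_arm", "kwargs": {
  "motion": [
    [[0,0,-0.045],[0,0,0]],
    [[0,0,-0.08],[0,0,0]],
    [[0,0,-0.095],[0,0,0]],
    [[0,0,-0.102],[0,0,0]],
    [[0,0,-0.102],[0,0,0]]
  ]
}}

```text
time_s: 2.35
position: [0.4724, -0.0568, 0.0171]
tcp_rot: [[-0.988, 0.154, -0.0], [0.154, 0.988, 0.0], [0.0, 0.0, -1.0]]
wrist_force: [0.3, -0.2, 0.7]
grip_width: 0.0604
grip_force: 0.0
```

Request:
{"fn": "jog_arm", "kwargs": {
  "motion": [
    [[0,0,0],[0,0,0]],
    [[0,0,0],[0,0,0]],
    [[0,0,0],[0,0,0]],
    [[0,0,0],[0,0,0]],
    [[0,0,0],[0,0,0]]
  ],
  "gripper": 0.2,
  "squeeze": 20
}}

```text
time_s: 2.85
position: [0.4727, -0.0573, 0.0175]
tcp_rot: [[-0.988, 0.154, 0.001], [0.154, 0.988, -0.0], [-0.001, 0.0, -1.0]]
wrist_force: [-1.1, 0.9, 6.9]
grip_width: 0.0378
grip_force: 20.0
```

Request:
{"fn": "jog_arm", "kwargs": {
  "motion": [
    [[0,0,0.01],[0,0,0]],
    [[0,0,0.03],[0,0,0]],
    [[0,0,0.06],[0,0,0]],
    [[0,0,0.084],[0,0,0]],
    [[0,0,0.084],[0,0,0]]
  ]
}}

```text
time_s: 3.35
position: [0.4736, -0.0575, 0.1045]
tcp_rot: [[-0.988, 0.154, 0.005], [0.154, 0.988, -0.001], [-0.005, -0.0, -1.0]]
wrist_force: [0.5, -0.2, -2.3]
grip_width: 0.038
grip_force: 20.0
```

Request:
{"fn": "jog_arm", "kwargs": {
  "motion": [
    [[0.046,0.138,0],[0,0,-0.481]],
    [[0.046,0.138,0],[0,0,-0.481]],
    [[0.046,0.138,0],[0,0,-0.481]],
    [[0.046,0.138,0],[0,0,-0.481]]
  ]
}}

```text
time_s: 3.75
position: [0.5185, 0.0839, 0.0998]
tcp_rot: [[-0.803, 0.596, -0.001], [0.596, 0.803, 0.001], [0.001, -0.0, -1.0]]
wrist_force: [0.8, -0.4, -1.7]
grip_width: 0.038
grip_force: 20.0
```

Request:
{"fn": "jog_arm", "kwargs": {
  "motion": [
    [[0.046,0.138,0],[0,0,-0.481]],
    [[0.046,0.138,0],[0,0,-0.481]],
    [[0.046,0.138,0],[0,0,-0.481]],
    [[0.046,0.138,0],[0,0,-0.481]],
    [[0.046,0.138,0],[0,0,-0.481]]
  ]
}}

```text
time_s: 4.25
position: [0.5638, 0.2196, 0.0993]
tcp_rot: [[-0.44, 0.898, -0.002], [0.898, 0.44, -0.001], [0.0, -0.002, -1.0]]
wrist_force: [-0.0, -0.2, -1.8]
grip_width: 0.0376
grip_force: 20.0
```

Request:
{"fn": "jog_arm", "kwargs": {
  "motion": [
    [[0,0,-0.025],[0,0,0]],
    [[0,0,-0.025],[0,0,0]],
    [[0,0,-0.025],[0,0,0]],
    [[0,0,-0.025],[0,0,0]]
  ]
}}

```text
time_s: 4.65
position: [0.5645, 0.2183, 0.0767]
tcp_rot: [[-0.439, 0.899, 0.001], [0.899, 0.439, 0.0], [-0.0, 0.001, -1.0]]
wrist_force: [-0.3, 0.3, -1.3]
grip_width: 0.0382
grip_force: 20.0
```

Request:
{"fn": "jog_arm", "kwargs": {
  "motion": [
    [[0,0,-0.02],[0,0,0]],
    [[0,0,-0.035],[0,0,0]],
    [[0,0,-0.043],[0,0,0]],
    [[0,0,-0.0485],[0,0,0]],
    [[0,0,-0.0485],[0,0,0]]
  ]
}}

```text
time_s: 5.15
position: [0.5643, 0.2187, 0.0272]
tcp_rot: [[-0.439, 0.899, -0.0], [0.899, 0.439, -0.0], [-0.0, -0.0, -1.0]]
wrist_force: [0.6, -0.4, -1.4]
grip_width: 0.038
grip_force: 20.0
```

Request:
{"fn": "jog_arm", "kwargs": {
  "motion": [
    [[0,0,0],[0,0,0]],
    [[0,0,0],[0,0,0]],
    [[0,0,0],[0,0,0]],
    [[0,0,0],[0,0,0]]
  ],
  "gripper": 0.6
}}

```text
time_s: 5.55
position: [0.5644, 0.2188, 0.0274]
tcp_rot: [[-0.439, 0.899, 0.0], [0.899, 0.439, 0.0], [-0.0, 0.0, -1.0]]
wrist_force: [0.3, 0.3, -1.6]
grip_width: 0.0553
grip_force: 0.0
```

Request:
{"fn": "jog_arm", "kwargs": {
  "motion": [
    [[0,0,0.01],[0,0,0]],
    [[0,0,0.04],[0,0,0]],
    [[0,0,0.08],[0,0,0]],
    [[0,0,0.1],[0,0,0]],
    [[0,0,0.1],[0,0,0]]
  ]
}}

```text
time_s: 6.05
position: [0.5656, 0.2192, 0.1316]
tcp_rot: [[-0.439, 0.899, 0.005], [0.899, 0.439, 0.002], [-0.001, 0.006, -1.0]]
wrist_force: [-0.4, 0.2, -0.1]
grip_width: 0.0561
grip_force: 0.0
```

```bash
python3 - <<'E'
from h import *
import json
out=json.load(open("p.json"))
ci=ctrl.camera_info("wrist"); im=ctrl.get_image("wrist").copy()
for n in("long_pot","short_pot","wide_dish","small_dish"):
    h=hull(SH[n],out[n],ci)
    if np.abs(h).max()<3000: cv2.polylines(im,[np.int32(h)],True,(0,0,255),1)
cv2.imwrite("pics/w2.png",im[:,:,::-1])
E
```

```text
(no output)
```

View pics/w2.png

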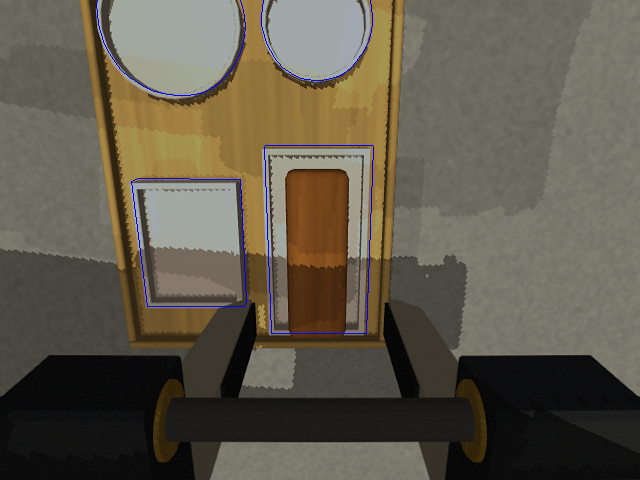

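```bash
cat > chk.py <<'E'
from h import *
import json,sys
out=json.load(open("p.json"))
def placed(n,pot,cam="top"):
    s=list(SH[n]); s[3]+=.01; s[4]+=.01
    ci=ctrl.camera_info(cam); im=ctrl.get_image(cam).copy(); m=masks(im)["orange"]
    r=fit(tuple(s),out[pot],[(m,ci)]); p=np.array(out[pot]); d=r[0][:2]-p[:2]; c,si=np.cos(p[2]),np.sin(p[2])
    print(n,cam,"err pot x,y mm",1e3*(c*d[0]+si*d[1]),1e3*(-si*d[0]+c*d[1]),"yaw deg",np.degrees(r[0][2]-p[2]),"cost",r[1])
E
python3 -c "
from chk import *
placed('long_brush','long_pot','wrist');placed('long_brush','long_pot','side')"
```

```text
long_brush wrist err pot x,y mm 0.9894065169108803 -1.5969667596371944 yaw deg 0.010174576788630194 cost 0.7142185568809509
long_brush side err pot x,y mm -7.923728877762267 6.824263111948487 yaw deg -5.518633775664021 cost 0.5843398571014404
```

The wrist view shows the long brush inside the long pot (318,255), within about 2 mm of centre and aligned. Next is the short brush.

Request:
{"fn": "jog_arm", "kwargs": {
  "motion": [
    [[0.035,-0.151,-0.005],[0,0,0.659]],
    [[0.035,-0.151,-0.005],[0,0,0.659]],
    [[0.035,-0.151,-0.005],[0,0,0.659]],
    [[0.035,-0.151,-0.005],[0,0,0.659]],
    [[0.035,-0.151,-0.005],[0,0,0.659]]
  ],
  "gripper": 0.65
}}

```text
time_s: 6.7
position: [0.5989, 0.0654, 0.1203]
tcp_rot: [[-0.898, 0.439, -0.003], [0.439, 0.898, -0.0], [0.002, -0.002, -1.0]]
wrist_force: [0.3, 0.4, -0.0]
grip_width: 0.0608
grip_force: 0.0
```

Request:
{"fn": "jog_arm", "kwargs": {
  "motion": [
    [[0.0345,-0.1505,-0.005],[0,0,0.659]],
    [[0.0345,-0.1505,-0.005],[0,0,0.659]],
    [[0.0345,-0.1505,-0.005],[0,0,0.659]],
    [[0.0345,-0.1505,-0.005],[0,0,0.659]],
    [[0.0345,-0.1505,-0.005],[0,0,0.659]]
  ]
}}

```text
time_s: 7.2
position: [0.6332, -0.0848, 0.1151]
tcp_rot: [[-0.979, -0.203, -0.003], [-0.203, 0.979, 0.0], [0.003, 0.001, -1.0]]
wrist_force: [-0.1, 1.2, 0.2]
grip_width: 0.0604
grip_force: 0.0
```

Request:
{"fn": "jog_arm", "kwargs": {
  "motion": [
    [[0,0,0],[0,0,0]],
    [[0,0,0],[0,0,0]]
  ]
}}

```text
time_s: 7.4
position: [0.6333, -0.0825, 0.1161]
tcp_rot: [[-0.98, -0.197, -0.001], [-0.197, 0.98, 0.0], [0.001, 0.001, -1.0]]
wrist_force: [-0.6, 0.3, -0.6]
grip_width: 0.0603
grip_force: 0.0
```

```bash
python3 - <<'E'
from h import *
import json
out=json.load(open("p.json"))
ci=ctrl.camera_info("wrist"); im=ctrl.get_image("wrist").copy(); o=ctrl.get_obs(); print(o["position"],o["tcp_rot"][:,1])
m=masks(im)["orange"]; r=fit(SH["short_brush"],out["short_brush"],[(m,ci)]); print(r)
cv2.polylines(im,[np.int32(hull(SH["short_brush"],r[0],ci))],True,(0,255,255),1)
for n in("short_brush","cream_jar","flat_tin"):
    h=hull(SH[n],out[n],ci)
    if np.abs(h).max()<3000: cv2.polylines(im,[np.int32(h)],True,(0,0,255),1)
cv2.imwrite("pics/w3.png",im[:,:,::-1])
E
```

```text
[ 0.63346938 -0.08233791  0.11640783] [-1.97924848e-01  9.80217127e-01  3.72003414e-04]
(array([ 0.63522384, -0.08392535, -2.94304046]), np.float64(0.5521717071533203))
```

View pics/w3.png

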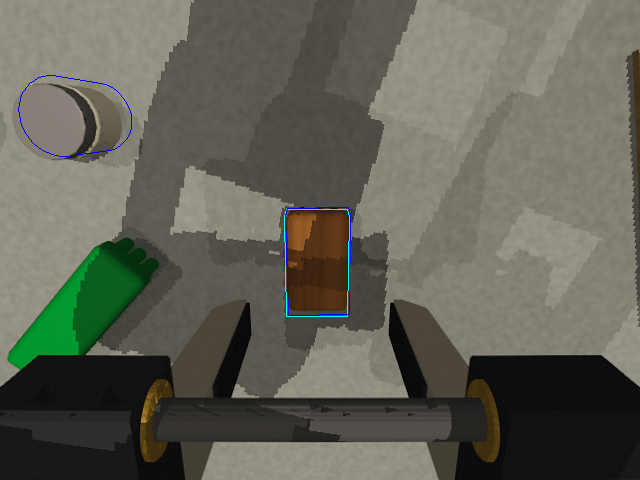

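The fit of the short brush at (318,262) agrees with the earlier measurement to 1 mm. I'm picking it up.

Request:
{"fn": "jog_arm", "kwargs": {
  "motion": [
    [[0.001,-0.0005,-0.045],[0,0,0]],
    [[0.001,-0.0005,-0.08],[0,0,0]],
    [[0.001,-0.0005,-0.094],[0,0,0]],
    [[0.001,-0.0005,-0.1005],[0,0,0]],
    [[0.001,-0.0005,-0.1005],[0,0,0]]
  ]
}}

```text
time_s: 7.95
position: [0.635, -0.0831, 0.0171]
tcp_rot: [[-0.98, -0.2, 0.0], [-0.2, 0.98, -0.0], [-0.0, -0.0, -1.0]]
wrist_force: [-0.9, -0.1, 0.2]
grip_width: 0.0604
grip_force: 0.0
```

Request:
{"fn": "jog_arm", "kwargs": {
  "motion": [
    [[0,0,0],[0,0,0]],
    [[0,0,0],[0,0,0]],
    [[0,0,0],[0,0,0]],
    [[0,0,0],[0,0,0]],
    [[0,0,0],[0,0,0]]
  ],
  "gripper": 0.2
}}

```text
time_s: 8.45
position: [0.6352, -0.0833, 0.0176]
tcp_rot: [[-0.98, -0.2, 0.001], [-0.2, 0.98, -0.0], [-0.001, -0.0, -1.0]]
wrist_force: [-0.7, -0.3, 6.6]
grip_width: 0.038
grip_force: 20.0
```

Request:
{"fn": "jog_arm", "kwargs": {
  "motion": [
    [[0,0,0.01],[0,0,0]],
    [[0,0,0.03],[0,0,0]],
    [[0,0,0.06],[0,0,0]],
    [[0,0,0.084],[0,0,0]],
    [[0,0,0.084],[0,0,0]]
  ]
}}

```text
time_s: 8.95
position: [0.6362, -0.0835, 0.1052]
tcp_rot: [[-0.98, -0.2, 0.005], [-0.2, 0.98, -0.001], [-0.005, -0.002, -1.0]]
wrist_force: [-0.2, 0.0, -0.6]
grip_width: 0.0379
grip_force: 20.0
```

Request:
{"fn": "jog_arm", "kwargs": {
  "motion": [
    [[-0.075,0.1315,0],[0,0,-0.661]],
    [[-0.075,0.1315,0],[0,0,-0.661]],
    [[-0.075,0.1315,0],[0,0,-0.661]],
    [[-0.075,0.1315,0],[0,0,-0.661]],
    [[-0.075,0.1315,0],[0,0,-0.661]]
  ]
}}

```text
time_s: 9.45
position: [0.5588, 0.0496, 0.1004]
tcp_rot: [[-0.894, 0.447, -0.0], [0.447, 0.894, 0.0], [0.0, -0.0, -1.0]]
wrist_force: [0.3, -0.8, -0.8]
grip_width: 0.0375
grip_force: 20.0
```

Request:
{"fn": "jog_arm", "kwargs": {
  "motion": [
    [[-0.0746,0.1314,0],[0,0,-0.661]],
    [[-0.0746,0.1314,0],[0,0,-0.661]],
    [[-0.0746,0.1314,0],[0,0,-0.661]],
    [[-0.0746,0.1314,0],[0,0,-0.661]],
    [[-0.0746,0.1314,0],[0,0,-0.661]]
  ]
}}

```text
time_s: 9.95
position: [0.4838, 0.1813, 0.1002]
tcp_rot: [[-0.432, 0.902, -0.001], [0.902, 0.432, 0.0], [0.0, -0.001, -1.0]]
wrist_force: [0.5, -0.2, -0.4]
grip_width: 0.0376
grip_force: 20.0
```

Request:
{"fn": "jog_arm", "kwargs": {
  "motion": [
    [[0,0,-0.025],[0,0,0]],
    [[0,0,-0.025],[0,0,0]],
    [[0,0,-0.025],[0,0,0]],
    [[0,0,-0.025],[0,0,0]]
  ]
}}

```text
time_s: 10.35
position: [0.4854, 0.1796, 0.0764]
tcp_rot: [[-0.435, 0.9, 0.0], [0.9, 0.435, 0.0], [-0.0, 0.001, -1.0]]
wrist_force: [0.0, -0.2, -0.7]
grip_width: 0.0377
grip_force: 20.0
```

Request:
{"fn": "jog_arm", "kwargs": {
  "motion": [
    [[0,0,-0.02],[0,0,0]],
    [[0,0,-0.035],[0,0,0]],
    [[0,0,-0.043],[0,0,0]],
    [[0,0,-0.0485],[0,0,0]],
    [[0,0,-0.0485],[0,0,0]]
  ]
}}

```text
time_s: 10.85
position: [0.4852, 0.1796, 0.0271]
tcp_rot: [[-0.435, 0.9, -0.0], [0.9, 0.435, -0.0], [0.0, -0.0, -1.0]]
wrist_force: [0.6, -0.2, -0.1]
grip_width: 0.0378
grip_force: 20.0
```

Request:
{"fn": "jog_arm", "kwargs": {
  "motion": [
    [[0,0,0],[0,0,0]],
    [[0,0,0],[0,0,0]],
    [[0,0,0],[0,0,0]],
    [[0,0,0],[0,0,0]]
  ],
  "gripper": 0.6
}}

```text
time_s: 11.25
position: [0.4852, 0.1797, 0.0273]
tcp_rot: [[-0.435, 0.9, 0.0], [0.9, 0.435, 0.0], [-0.0, 0.0, -1.0]]
wrist_force: [0.4, 0.3, 0.6]
grip_width: 0.0557
grip_force: 0.0
```

Request:
{"fn": "jog_arm", "kwargs": {
  "motion": [
    [[0,0,0.01],[0,0,0]],
    [[0,0,0.04],[0,0,0]],
    [[0,0,0.08],[0,0,0]],
    [[0,0,0.11],[0,0,0]],
    [[0,0,0.11],[0,0,0]]
  ]
}}

```text
time_s: 11.75
position: [0.4868, 0.1802, 0.1426]
tcp_rot: [[-0.435, 0.9, 0.007], [0.9, 0.435, 0.002], [-0.001, 0.007, -1.0]]
wrist_force: [0.7, 0.1, 0.4]
grip_width: 0.0559
grip_force: 0.0
```

```bash
python3 -c "
from chk import *
placed('short_brush','short_pot','wrist')
im=ctrl.get_image('wrist'); cv2.imwrite('pics/w4.png',im[:,:,::-1])"
```

```text
short_brush wrist err pot x,y mm -0.4109182779809009 -1.1266503703925672 yaw deg 0.43016057907831906 cost 0.721233606338501
```

View pics/w4.png

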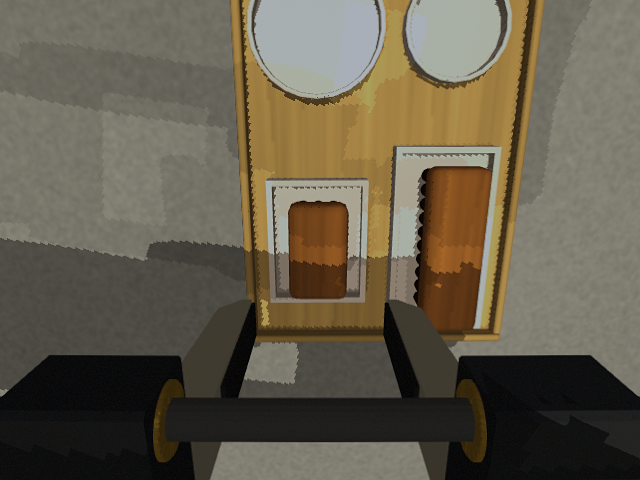

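Both brushes stand in their pots, the short one at (318,250) and the long one at (455,248). Next is the flat tin.

Request:
{"fn": "jog_arm", "kwargs": {
  "motion": [
    [[-0.005,-0.208,0],[0,0,0]],
    [[-0.005,-0.208,0],[0,0,0]],
    [[-0.005,-0.208,0],[0,0,0]],
    [[-0.005,-0.208,0],[0,0,0]],
    [[-0.005,-0.208,0],[0,0,0]]
  ],
  "gripper": 1.0
}}

```text
time_s: 12.35
position: [0.4792, -0.0323, 0.1361]
tcp_rot: [[-0.432, 0.902, -0.002], [0.902, 0.432, -0.001], [0.0, -0.002, -1.0]]
wrist_force: [0.1, 0.6, -0.6]
grip_width: 0.0902
grip_force: 0.0
```

Request:
{"fn": "jog_arm", "kwargs": {
  "motion": [
    [[-0.005,-0.208,0],[0,0,0]],
    [[-0.005,-0.208,0],[0,0,0]],
    [[-0.005,-0.208,0],[0,0,0]],
    [[-0.005,-0.208,0],[0,0,0]],
    [[-0.005,-0.208,0],[0,0,0]]
  ]
}}

```text
time_s: 12.85
position: [0.4743, -0.2398, 0.1358]
tcp_rot: [[-0.432, 0.902, -0.002], [0.902, 0.432, 0.0], [0.001, -0.002, -1.0]]
wrist_force: [-0.2, 0.9, 0.4]
grip_width: 0.0928
grip_force: 0.0
```

Request:
{"fn": "jog_arm", "kwargs": {
  "motion": [
    [[-0.006,-0.207,0],[0,0,0]],
    [[-0.006,-0.207,0],[0,0,0]],
    [[-0.006,-0.207,0],[0,0,0]],
    [[-0.006,-0.207,0],[0,0,0]],
    [[-0.006,-0.207,0],[0,0,0]]
  ]
}}

```text
time_s: 13.35
position: [0.4685, -0.4464, 0.1353]
tcp_rot: [[-0.433, 0.902, -0.002], [0.902, 0.433, 0.001], [0.002, -0.001, -1.0]]
wrist_force: [0.3, -0.4, -0.7]
grip_width: 0.0932
grip_force: 0.0
```

Request:
{"fn": "jog_arm", "kwargs": {
  "motion": [
    [[0,0,0],[0,0,0]],
    [[0,0,0],[0,0,0]],
    [[0,0,0],[0,0,0]]
  ]
}}

```text
time_s: 13.65
position: [0.4696, -0.4418, 0.1371]
tcp_rot: [[-0.436, 0.9, -0.0], [0.9, 0.436, 0.0], [0.0, 0.0, -1.0]]
wrist_force: [-0.3, 0.1, 1.2]
grip_width: 0.0934
grip_force: 0.0
```

```bash
python3 - <<'E'
from h import *
import json
out=json.load(open("p.json"))
ci=ctrl.camera_info("wrist"); im=ctrl.get_image("wrist").copy(); o=ctrl.get_obs(); print(o["position"],o["tcp_rot"][:,1])
cv2.imwrite("pics/w5raw.png",im[:,:,::-1]); np.savez("w5ci.npz",**{k:np.array(v) for k,v in ci.items()})
cv2.polylines(im,[np.int32(hull(SH["flat_tin"],out["flat_tin"],ci))],True,(0,0,255),1)
cv2.imwrite("pics/w5.png",im[:,:,::-1])
E
```

```text
[ 0.46962513 -0.44192288  0.13730682] [8.99815504e-01 4.36270584e-01 1.89798616e-04]
```

View pics/w5.png

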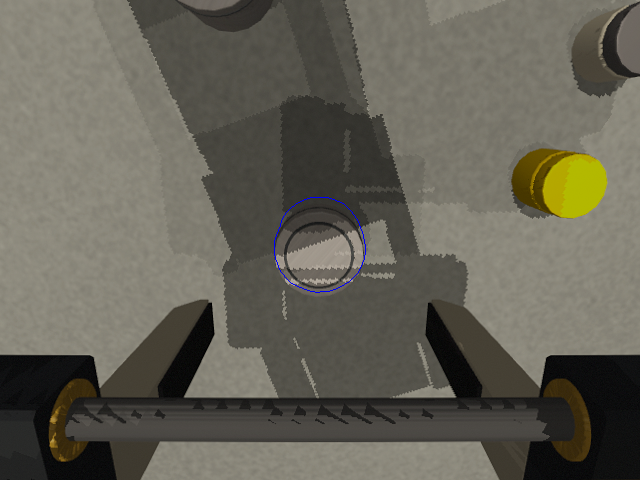

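The flat tin (320,250) has no spout, and its outline matches to about 1 mm. I'm descending to grip its upper part.

Request:
{"fn": "jog_arm", "kwargs": {
  "motion": [
    [[0,0,-0.045],[0,0,0]],
    [[0,0,-0.09],[0,0,0]],
    [[0,0,-0.114],[0,0,0]],
    [[0,0,-0.124],[0,0,0]],
    [[0,0,-0.124],[0,0,0]]
  ]
}}

```text
time_s: 14.2
position: [0.4691, -0.4425, 0.0126]
tcp_rot: [[-0.436, 0.9, -0.001], [0.9, 0.436, 0.001], [0.001, -0.0, -1.0]]
wrist_force: [0.0, 0.2, 0.4]
grip_width: 0.0926
grip_force: 0.0
```

Request:
{"fn": "jog_arm", "kwargs": {
  "motion": [
    [[0,0,0],[0,0,0]],
    [[0,0,0],[0,0,0]],
    [[0,0,0],[0,0,0]],
    [[0,0,0],[0,0,0]],
    [[0,0,0],[0,0,0]]
  ],
  "gripper": 0.4,
  "squeeze": 25
}}

```text
time_s: 14.7
position: [0.4694, -0.4436, 0.0138]
tcp_rot: [[-0.435, 0.9, 0.001], [0.9, 0.435, -0.001], [-0.001, 0.0, -1.0]]
wrist_force: [-0.4, 1.2, 4.0]
grip_width: 0.0613
grip_force: 25.0
```

Request:
{"fn": "jog_arm", "kwargs": {
  "motion": [
    [[0,0,0.01],[0,0,0]],
    [[0,0,0.04],[0,0,0]],
    [[0,0,0.08],[0,0,0]],
    [[0,0,0.11],[0,0,0]],
    [[0,0,0.11],[0,0,0]]
  ]
}}

```text
time_s: 15.2
position: [0.4704, -0.4446, 0.1289]
tcp_rot: [[-0.435, 0.9, 0.005], [0.9, 0.435, -0.005], [-0.007, 0.002, -1.0]]
wrist_force: [-0.2, -0.1, -1.1]
grip_width: 0.0612
grip_force: 25.0
```

Request:
{"fn": "jog_arm", "kwargs": {
  "motion": [
    [[-0.0115,0.1875,0],[0,0,0]],
    [[-0.0115,0.1875,0],[0,0,0]],
    [[-0.0115,0.1875,0],[0,0,0]],
    [[-0.0115,0.1875,0],[0,0,0]],
    [[-0.0115,0.1875,0],[0,0,0]]
  ]
}}

```text
time_s: 15.7
position: [0.4572, -0.2524, 0.123]
tcp_rot: [[-0.437, 0.899, -0.0], [0.899, 0.437, 0.001], [0.001, 0.0, -1.0]]
wrist_force: [-0.2, -1.2, -1.0]
grip_width: 0.0612
grip_force: 25.0
```

Request:
{"fn": "jog_arm", "kwargs": {
  "motion": [
    [[-0.0115,0.1875,0],[0,0,0]],
    [[-0.0115,0.1875,0],[0,0,0]],
    [[-0.0115,0.1875,0],[0,0,0]],
    [[-0.0115,0.1875,0],[0,0,0]],
    [[-0.0115,0.1875,0],[0,0,0]]
  ]
}}

```text
time_s: 16.2
position: [0.4459, -0.0654, 0.1231]
tcp_rot: [[-0.438, 0.899, 0.0], [0.899, 0.438, 0.001], [0.0, 0.0, -1.0]]
wrist_force: [0.1, -0.3, -0.8]
grip_width: 0.0615
grip_force: 25.0
```

Request:
{"fn": "jog_arm", "kwargs": {
  "motion": [
    [[-0.0115,0.1875,0],[0,0,0]],
    [[-0.0115,0.1875,0],[0,0,0]],
    [[-0.0115,0.1875,0],[0,0,0]],
    [[-0.0115,0.1875,0],[0,0,0]],
    [[-0.0115,0.1875,0],[0,0,0]]
  ]
}}

```text
time_s: 16.7
position: [0.4346, 0.1218, 0.1229]
tcp_rot: [[-0.438, 0.899, -0.001], [0.899, 0.438, 0.0], [0.001, -0.0, -1.0]]
wrist_force: [0.1, -1.0, -0.7]
grip_width: 0.0613
grip_force: 25.0
```

Request:
{"fn": "jog_arm", "kwargs": {
  "motion": [
    [[-0.0115,0.1875,0],[0,0,0]],
    [[-0.0115,0.1875,0],[0,0,0]],
    [[-0.0115,0.1875,0],[0,0,0]],
    [[-0.0115,0.1875,0],[0,0,0]],
    [[-0.0115,0.1875,0],[0,0,0]]
  ]
}}

```text
time_s: 17.2
position: [0.4235, 0.3088, 0.1225]
tcp_rot: [[-0.437, 0.899, -0.001], [0.899, 0.437, -0.0], [0.0, -0.001, -1.0]]
wrist_force: [-0.1, -0.9, -1.3]
grip_width: 0.0614
grip_force: 25.0
```

Request:
{"fn": "jog_arm", "kwargs": {
  "motion": [
    [[0,0,-0.04],[0,0,0]],
    [[0,0,-0.05],[0,0,0]],
    [[0,0,-0.05],[0,0,0]],
    [[0,0,-0.05],[0,0,0]]
  ]
}}

```text
time_s: 17.6
position: [0.4239, 0.306, 0.0742]
tcp_rot: [[-0.434, 0.901, 0.0], [0.901, 0.434, 0.0], [-0.0, 0.0, -1.0]]
wrist_force: [0.4, -0.3, -0.5]
grip_width: 0.0614
grip_force: 25.0
```

Request:
{"fn": "jog_arm", "kwargs": {
  "motion": [
    [[0,0,-0.02],[0,0,0]],
    [[0,0,-0.035],[0,0,0]],
    [[0,0,-0.044],[0,0,0]],
    [[0,0,-0.0495],[0,0,0]],
    [[0,0,-0.0495],[0,0,0]]
  ]
}}

```text
time_s: 18.1
position: [0.4233, 0.3066, 0.0237]
tcp_rot: [[-0.435, 0.9, -0.0], [0.9, 0.435, -0.0], [-0.0, -0.0, -1.0]]
wrist_force: [0.2, 0.5, -0.0]
grip_width: 0.0612
grip_force: 25.0
```

Request:
{"fn": "jog_arm", "kwargs": {
  "motion": [
    [[0,0,0],[0,0,0]],
    [[0,0,0],[0,0,0]],
    [[0,0,0],[0,0,0]],
    [[0,0,0],[0,0,0]]
  ],
  "gripper": 0.85
}}

```text
time_s: 18.5
position: [0.4233, 0.3067, 0.0239]
tcp_rot: [[-0.435, 0.9, 0.0], [0.9, 0.435, 0.0], [0.0, 0.0, -1.0]]
wrist_force: [-0.1, -0.6, 0.3]
grip_width: 0.0789
grip_force: 0.0
```

Request:
{"fn": "jog_arm", "kwargs": {
  "motion": [
    [[0,0,0.01],[0,0,0]],
    [[0,0,0.04],[0,0,0]],
    [[0,0,0.08],[0,0,0]],
    [[0,0,0.11],[0,0,0]],
    [[0,0,0.11],[0,0,0]]
  ]
}}

```text
time_s: 19.0
position: [0.4246, 0.3076, 0.1391]
tcp_rot: [[-0.435, 0.9, 0.006], [0.9, 0.435, 0.004], [0.001, 0.007, -1.0]]
wrist_force: [-0.7, 0.8, -0.3]
grip_width: 0.0788
grip_force: 0.0
```

```bash
python3 - <<'E'
from h import *
import json
out=json.load(open("p.json"))
ci=ctrl.camera_info("wrist"); im=ctrl.get_image("wrist").copy()
cv2.polylines(im,[np.int32(hull(("cyl",.062,0,.01,.04),out["wide_dish"],ci))],True,(0,0,255),1)
top=ctrl.get_image("top"); ct=ctrl.camera_info("top")
u=proj([[*out["cream_jar"][:2],.045]],ct)[0]; x,y=np.int32(u)-30
s=cv2.resize(top[y:y+60,x:x+60],(480,480),interpolation=cv2.INTER_NEAREST)
print(x,y,u)
c=np.hstack([cv2.resize(im[:300],(400,188)),np.zeros((188,0,3),np.uint8)])
cv=np.zeros((480,800,3),np.uint8); cv[:188,:400]=c; cv[190:490-0,:320]=cv2.resize(im[100:390,160:480],(320,290)); cv[:,320:]=s; cv[:188,:320]=cv2.resize(im[:,:],(320,188))
cv2.imwrite("pics/w6.png",cv[:,:,::-1])
E
```

```text
371 172 [401. 203.]
```

View pics/w6.png

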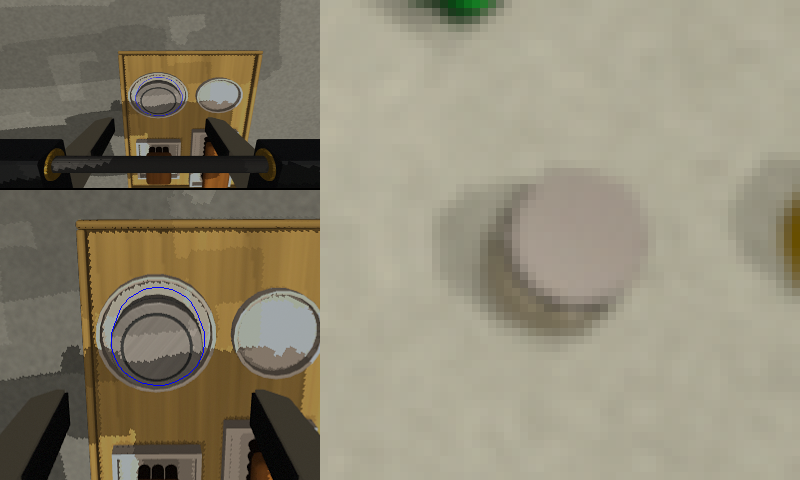

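The tin sits centred in the wide dish. In the crop the cream jar's cap is at top-image pixel (403,201), so the jar is at about (0.581,-0.243). I'm moving over it.

Request:
{"fn": "jog_arm", "kwargs": {
  "motion": [
    [[0.0527,-0.1833,0],[0,0,0]],
    [[0.0527,-0.1833,0],[0,0,0]],
    [[0.0527,-0.1833,0],[0,0,0]],
    [[0.0527,-0.1833,0],[0,0,0]],
    [[0.0527,-0.1833,0],[0,0,0]]
  ],
  "gripper": 0.68
}}

```text
time_s: 19.6
position: [0.4762, 0.1196, 0.1325]
tcp_rot: [[-0.431, 0.902, -0.001], [0.902, 0.431, -0.001], [-0.0, -0.002, -1.0]]
wrist_force: [0.4, 0.2, 0.2]
grip_width: 0.0632
grip_force: 0.0
```

Request:
{"fn": "jog_arm", "kwargs": {
  "motion": [
    [[0.0527,-0.1833,0],[0,0,0]],
    [[0.0527,-0.1833,0],[0,0,0]],
    [[0.0527,-0.1833,0],[0,0,0]],
    [[0.0527,-0.1833,0],[0,0,0]],
    [[0.0527,-0.1833,0],[0,0,0]]
  ]
}}

```text
time_s: 20.1
position: [0.5288, -0.063, 0.1323]
tcp_rot: [[-0.432, 0.902, -0.002], [0.902, 0.432, -0.0], [0.001, -0.002, -1.0]]
wrist_force: [-0.1, 0.2, -0.5]
grip_width: 0.0632
grip_force: 0.0
```

Request:
{"fn": "jog_arm", "kwargs": {
  "motion": [
    [[0.0527,-0.1833,0],[0,0,0]],
    [[0.0527,-0.1833,0],[0,0,0]],
    [[0.0527,-0.1833,0],[0,0,0]],
    [[0.0527,-0.1833,0],[0,0,0]],
    [[0.0527,-0.1833,0],[0,0,0]]
  ]
}}

```text
time_s: 20.6
position: [0.5816, -0.2458, 0.1319]
tcp_rot: [[-0.433, 0.902, -0.002], [0.902, 0.433, 0.0], [0.001, -0.002, -1.0]]
wrist_force: [0.3, 1.5, -0.2]
grip_width: 0.0636
grip_force: 0.0
```

Request:
{"fn": "jog_arm", "kwargs": {
  "motion": [
    [[0,0,0],[0,0,0]],
    [[0,0,0],[0,0,0]],
    [[0,0,0],[0,0,0]]
  ]
}}

```text
time_s: 20.9
position: [0.5813, -0.2418, 0.1336]
tcp_rot: [[-0.436, 0.9, -0.0], [0.9, 0.436, 0.0], [0.0, 0.0, -1.0]]
wrist_force: [0.3, 0.1, 0.5]
grip_width: 0.0634
grip_force: 0.0
```

```bash
python3 - <<'E'
from h import *
ct=ctrl.camera_info("top"); p=ray((403,201.1),ct,.045); print(p)
ci=ctrl.camera_info("wrist"); im=ctrl.get_image("wrist").copy(); o=ctrl.get_obs(); print(o["position"])
cv2.polylines(im,[np.int32(hull(SH["cream_jar"],[*p,0],ci))],True,(0,0,255),1)
for z in(.045,.0): cv2.polylines(im,[np.int32(hull(("cyl",.042,0,z,z),[*p,0],ci))],True,(255,0,0),1)
cv2.imwrite("pics/w7.png",im[:,:,::-1])
E
```

```text
[ 0.58152816 -0.24347454]
[ 0.58129248 -0.24195324  0.13380383]
```

View pics/w7.png

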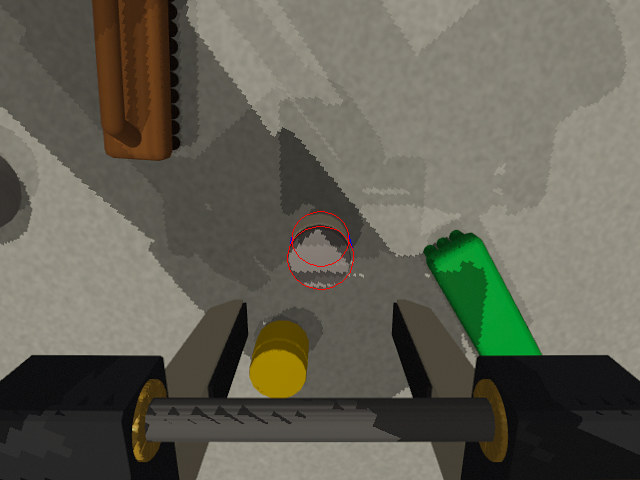

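The cap and base outlines match the grey-capped jar at (320,255). The yellow jar (280,360) and green brush (470,280) are more than 20 mm clear of the fingers. I'm picking it up.

Request:
{"fn": "jog_arm", "kwargs": {
  "motion": [
    [[0,0,-0.045],[0,0,0]],
    [[0,0,-0.085],[0,0,0]],
    [[0,0,-0.109],[0,0,0]],
    [[0,0,-0.1185],[0,0,0]],
    [[0,0,-0.1185],[0,0,0]]
  ]
}}

```text
time_s: 21.45
position: [0.5809, -0.2426, 0.0145]
tcp_rot: [[-0.435, 0.9, -0.001], [0.9, 0.435, 0.001], [0.001, -0.001, -1.0]]
wrist_force: [0.3, -0.2, 0.4]
grip_width: 0.0634
grip_force: 0.0
```

Request:
{"fn": "jog_arm", "kwargs": {
  "motion": [
    [[0,0,0],[0,0,0]],
    [[0,0,0],[0,0,0]],
    [[0,0,0],[0,0,0]],
    [[0,0,0],[0,0,0]],
    [[0,0,0],[0,0,0]]
  ],
  "gripper": 0.2,
  "squeeze": 25
}}

```text
time_s: 21.95
position: [0.5818, -0.2435, 0.0164]
tcp_rot: [[-0.435, 0.9, 0.001], [0.9, 0.435, -0.001], [-0.001, 0.001, -1.0]]
wrist_force: [-1.3, 0.2, 6.4]
grip_width: 0.041
grip_force: 25.0
```

Request:
{"fn": "jog_arm", "kwargs": {
  "motion": [
    [[0,0,0.01],[0,0,0]],
    [[0,0,0.04],[0,0,0]],
    [[0,0,0.08],[0,0,0]],
    [[0,0,0.11],[0,0,0]],
    [[0,0,0.11],[0,0,0]]
  ]
}}

```text
time_s: 22.45
position: [0.5829, -0.244, 0.1309]
tcp_rot: [[-0.435, 0.9, 0.006], [0.9, 0.435, -0.003], [-0.005, 0.004, -1.0]]
wrist_force: [-0.7, 0.4, -1.0]
grip_width: 0.0414
grip_force: 25.0
```

Request:
{"fn": "jog_arm", "kwargs": {
  "motion": [
    [[-0.0263,0.1958,0],[0,0,0]],
    [[-0.0263,0.1958,0],[0,0,0]],
    [[-0.0263,0.1958,0],[0,0,0]],
    [[-0.0263,0.1958,0],[0,0,0]],
    [[-0.0263,0.1958,0],[0,0,0]]
  ]
}}

```text
time_s: 22.95
position: [0.554, -0.0431, 0.125]
tcp_rot: [[-0.438, 0.899, -0.0], [0.899, 0.438, 0.001], [0.001, 0.0, -1.0]]
wrist_force: [-0.4, -0.0, -1.2]
grip_width: 0.0413
grip_force: 25.0
```

Request:
{"fn": "jog_arm", "kwargs": {
  "motion": [
    [[-0.0263,0.1958,0],[0,0,0]],
    [[-0.0263,0.1958,0],[0,0,0]],
    [[-0.0263,0.1958,0],[0,0,0]],
    [[-0.0263,0.1958,0],[0,0,0]],
    [[-0.0263,0.1958,0],[0,0,0]]
  ]
}}

```text
time_s: 23.45
position: [0.5276, 0.1524, 0.1249]
tcp_rot: [[-0.439, 0.899, -0.001], [0.899, 0.439, 0.001], [0.001, -0.0, -1.0]]
wrist_force: [-0.6, -0.6, -0.4]
grip_width: 0.0416
grip_force: 25.0
```

Request:
{"fn": "jog_arm", "kwargs": {
  "motion": [
    [[-0.0263,0.1958,0],[0,0,0]],
    [[-0.0263,0.1958,0],[0,0,0]],
    [[-0.0263,0.1958,0],[0,0,0]],
    [[-0.0263,0.1958,0],[0,0,0]],
    [[-0.0263,0.1958,0],[0,0,0]]
  ]
}}

```text
time_s: 23.95
position: [0.5014, 0.3478, 0.1245]
tcp_rot: [[-0.438, 0.899, -0.001], [0.899, 0.438, 0.0], [0.001, -0.001, -1.0]]
wrist_force: [0.7, -1.0, -1.2]
grip_width: 0.0413
grip_force: 25.0
```

Request:
{"fn": "jog_arm", "kwargs": {
  "motion": [
    [[0,0,-0.04],[0,0,0]],
    [[0,0,-0.05],[0,0,0]],
    [[0,0,-0.05],[0,0,0]],
    [[0,0,-0.05],[0,0,0]]
  ]
}}

```text
time_s: 24.35
position: [0.5029, 0.3437, 0.0762]
tcp_rot: [[-0.434, 0.901, 0.0], [0.901, 0.434, 0.0], [0.0, 0.0, -1.0]]
wrist_force: [-0.3, 0.2, 0.5]
grip_width: 0.0413
grip_force: 25.0
```

Request:
{"fn": "jog_arm", "kwargs": {
  "motion": [
    [[0,0,-0.02],[0,0,0]],
    [[0,0,-0.035],[0,0,0]],
    [[0,0,-0.044],[0,0,0]],
    [[0,0,-0.0495],[0,0,0]],
    [[0,0,-0.0495],[0,0,0]]
  ]
}}

```text
time_s: 24.85
position: [0.5025, 0.3442, 0.0259]
tcp_rot: [[-0.435, 0.9, 0.0], [0.9, 0.435, -0.0], [-0.0, -0.0, -1.0]]
wrist_force: [0.6, -0.6, -0.7]
grip_width: 0.0415
grip_force: 25.0
```

Request:
{"fn": "jog_arm", "kwargs": {
  "motion": [
    [[0,0,0],[0,0,0]],
    [[0,0,0],[0,0,0]],
    [[0,0,0],[0,0,0]],
    [[0,0,0],[0,0,0]]
  ],
  "gripper": 0.6
}}

```text
time_s: 25.25
position: [0.5024, 0.3442, 0.0258]
tcp_rot: [[-0.435, 0.9, 0.0], [0.9, 0.435, 0.0], [0.0, 0.0, -1.0]]
wrist_force: [0.0, -0.8, -0.8]
grip_width: 0.0558
grip_force: 0.0
```

Request:
{"fn": "jog_arm", "kwargs": {
  "motion": [
    [[0,0,0.01],[0,0,0]],
    [[0,0,0.04],[0,0,0]],
    [[0,0,0.08],[0,0,0]],
    [[0,0,0.12],[0,0,0]],
    [[0,0,0.15],[0,0,0]]
  ]
}}

```text
time_s: 25.75
position: [0.5026, 0.3443, 0.1794]
tcp_rot: [[-0.435, 0.9, 0.002], [0.9, 0.435, 0.001], [0.0, 0.003, -1.0]]
wrist_force: [-0.1, -0.2, -0.2]
grip_width: 0.056
grip_force: 0.0
```

Request:
{"fn": "jog_arm", "kwargs": {
  "motion": [
    [[-0.06,0.19,0.03],[0,0,0]],
    [[-0.06,0.19,0.03],[0,0,0]],
    [[-0.06,0.19,0.03],[0,0,0]],
    [[-0.06,0.19,0.03],[0,0,0]],
    [[-0.06,0.19,0.03],[0,0,0]]
  ]
}}

```text
time_s: 26.25
position: [0.4401, 0.5386, 0.2069]
tcp_rot: [[-0.438, 0.899, 0.0], [0.899, 0.438, 0.002], [0.001, 0.001, -1.0]]
wrist_force: [1.1, -0.1, -0.4]
grip_width: 0.0559
grip_force: 0.0
```

```bash
python3 - <<'E'
from h import *
t=ctrl.get_image("top"); s=ctrl.get_image("side")
a=cv2.resize(t[90:370,90:530],(550,350),interpolation=cv2.INTER_CUBIC); b=cv2.resize(s[130:250,170:340],(354,250),interpolation=cv2.INTER_CUBIC)
c=np.zeros((600,800,3),np.uint8); c[:350,:550]=a; c[350:,:354]=b; c[350:,400:]=cv2.resize(s[200:420,220:480],(400,250))
cv2.imwrite("pics/fin.png",c[:,:,::-1]); print(ctrl.get_obs()["time_s"])
E
```

```text
26.35
```

View pics/fin.png

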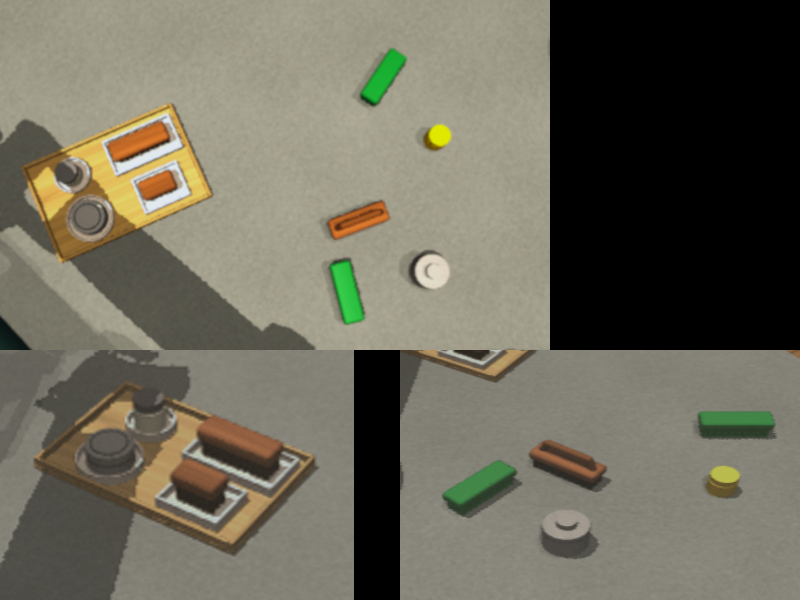

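The final view shows all four items upright in their pots: long brush (140,140), short brush (158,185), tin (90,217) and jar (70,173). The scrub brush, tall tin, green brushes and yellow jar are where they were. I'm handing the job in.

```bash
python3 -c "
from bench import ctrl
print(ctrl.sign_off())"
```

```text
the job is handed in; nothing more can be done
None
```

The shoe-care kit is back in its box, each piece upright in its own pot and placed in the order asked, the laundry things and look-alikes are untouched, and the job was handed in at about 26 s.

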